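Hand-print a card on a tilted easel

ROBOT

A 7-joint arm with a two-finger parallel gripper is mounted at the origin on the work surface. World frame = base frame: x ahead of the robot, y to its left, z up, the work surface at z = 0. Lengths are in mm, angles in rad, forces in N, time in s.
With the tool pointing down it reaches from about 425 to 975 mm from the base axis. Payload 16.7 kg.
Tool frame: the origin (TCP) lies on the centre line of the jaws, within the pads' length; the fingertips stand 22 mm ahead of it and the grasp point (between the pads) lies 3 mm ahead of it; z points along the fingers, x is the direction in which the jaws open and shut, and the axes are right-handed (so a half turn about z gives the same grasp; the last joint's range is limited). The gripper opens to 85 mm and grips with 20 to 120 N. Pads are 22 mm wide; open, the fingers measure 114 mm over their backs; the gripper's body (76 mm by 85 mm) begins 54 mm behind the grasp point. The pads swing forward as they close: fully open they stand 13 mm farther back than shut.
Start: joints at [-1.385, 0.426, 0.074, 1.606, -0.034, 1.111, -0.067], TCP at [222.434, 637.26, 253.302] pointing down, gripper open.
Joint ranges: [-2.85, 2.85], [-0.5, 2.14], [-1.23, 1.37], [0.21, 2.46], [-1.02, 4.16], [0.16, 2.05], [-2.73, 2.73]. Speed limits (rad/s): [1.89, 1.89, 2.39, 2.39, 3.01, 3.01, 3.01].

INTERFACE

Orientations are given as a 3x3 rotation matrix whose columns are the frame's x, y, z axes.
In Python, from station import state, vision, job_done gives the robot as it stands.
- The arm moves only by the tool drive_tool, never from a script. Its argument "commands" is a list of rows, each a list of 5 numbers: the shift along the tool's x, y, z in cm, then the turn about the tool's z in rad, then the finger opening in cm, from 0 to 8.54. A call has 1 to 20 rows; each row is the pose to reach, as a shift and turn from the pose commanded when the call began, along the tool's axes at that moment; what a row does not reach only later rows make up. A row lasts 1/10 s, in which the tool goes at most 50 mm and 8.59 degrees, less where a joint would pass 70% of its speed; a pose out of reach is approached as far as the arm can. A call with a gripper value outside its range is refused whole. The fingers move at their own pace and stop on an object; "squeeze" is the grip in N (left out, the last holds). Time passes only in rows, so rows that repeat a pose let the fingers close. It gives the time, the measured TCP pose, the force and the opening at its end, in the units of the state.
- state(): the state, without advancing time (a new reading comes with each control period).
- vision.read_camera(name): name is "side" or "top" or "wrist"; returns a dict with "pixels" (420x560x3 uint8, blue, green, red), "depth" (420x560 float32, mm along the optical axis (not along the pixel's ray), 0 where there is no reading), "fovy" (degrees; the focal length in pixels is half the picture's height over the tangent of half this angle, whatever the lens; pixels are square), "cx", "cy" (the principal point, pixels), "R" (3x3) and "t" (3): a world point X has camera coordinates R X + t. Camera axes: x right, y down, z forward; pixel columns grow to the right and rows downward; lengths in mm; the calibration is good to about 2 mm. A picture is of the moment at which its call begins.
- job_done(): hands the job in, once; it reports no verdict.
The state is a dict: "t": time; "qpos": joint angles; "qvel": joint speeds; "tau": joint torques, N m; "position": TCP position; "orientation": TCP orientation; "contact_force": force on the tool from outside, world axes, zero at the start; "ft_torque": the same for the moment, N m; "gripper_width": finger opening in mm.
Only numpy, scipy, OpenCV 4.12 (cv2) and the standard library are available. Lean on these libraries where they do the work, as an engineer would, in place of code of your own. Each camera call takes 0.05 s, during which the arm holds its last target.

TASK

Pick the wooden stamping block up off its stamp pad by the ridge on its back and press its rubber face flat onto the middle of the card on the sloped easel, tilted to match the slope so that it lies flush all over and with its long sides along the up-and-down direction of the slope (either way round). Press gently, so that the sponge-backed bed under the card gives a few millimetres but is not pushed to its stop, and finish like that: still gripping the block and holding it pressed flush and still, not letting go. Leave the paint bottle, the cup and the tape roll alone.

Things in the scene. Friction and masses are not known exactly. Their poses are not given: they have to be found in the camera images.
- stamp: Wooden stamping block, 0.11 to 0.19 kg, face down and level on the stamp pad at first. Base 90 (x) x 70 (y) x 14 mm thick, the lowest 4 mm the dark rubber printing face. A centred ridge on its back to grip by: 60 mm long (x), 26 mm thick (y), rising from 14 to 54 mm above the face. Origin: centre of the printing face; z points out of the back, through the ridge.
- bed: Dark 200 (x) x 160 (y) mm bed on the easel's board, white card 170 x 130 mm in its middle. Origin: centre of the card's face; x runs up the slope (low edge on the robot's side), y level, z straight out of the card. Sponge-backed: sinks along -z without tilting, begins to give at about 2 N, then 1 mm per 1.5 N, to a stop at 12 mm (about 20 N). Unpressed, the card is 17 mm above the board.
- board (a joint): Slope of the easel's board from level, rad: 0.25 to 0.52, different every time. The board is clamped and does not yield. It is 250 (up the slope) x 260 mm, hinged at its low edge, 30 mm above the table.
- easel: Wooden base of the table easel, fixed, 270 x 270 x 18 mm; origin at the centre of its underside, z up, x towards the board's high edge. Flat steel uprights 135 mm tall, 55 mm wide along x (centred at x = 45 mm), stand at y = +-141 mm beside the board.
- pad: Stamp pad, fixed: dark steel tray 150 (x) x 120 (y) mm with a grey felt top 130 x 100 mm, 18 mm high. Origin: centre of its underside on the table; z up.
- paint: Bystander: orange paint bottle, 60 mm across, 150 mm tall, standing; origin at the centre of its underside.
- cup: Bystander: black brush cup, 70 mm across, 75 mm tall, standing; origin at the centre of its underside.
- tape: Bystander: flat roll of paper tape, 100 mm across, 24 mm tall, lying; origin at the centre of its underside.
Not all that is in view belongs to the job. What is shaped like the stamp but blue or yellow is not meant.

How it is judged (in metres and radians):
On the way:
1. the block is held by the fingers, lifted at least 20 mm clear of the stamp pad (height (world z) of stamp above 0.04 m and contact force between stamp and pad below 0.05 N and contact force between the fingers and stamp above 1 N), for 0.2 s.
At the end, for the whole second after the job is handed in: Gripped by the fingers (over 2 N) and pressed on the bed with 4 to 22 N; face within 0.04 rad of parallel to the card and 4 mm of its surface; centred within 30 mm (up the slope) and 25 mm (across); long sides within 0.17 rad of the slope's line; face down; slower than 10 mm/s (angle between the z axis of stamp and the z axis of bed, either way round below 0.04 rad and angle between the x axis of stamp and the x axis of bed, either way round below 0.17 rad and x of stamp in the frame of bed between -0.03 and 0.03 m and y of stamp in the frame of bed between -0.025 and 0.025 m and z of stamp in the frame of bed between -0.004 and 0.004 m and angle between stamp's own z axis and vertical below 0.7 rad and contact force between stamp and bed between 4 and 22 N and contact force between the fingers and stamp above 2 N and linear speed of stamp below 0.01 m/s); the arm keeps its last pose, push and grip.
It fails at once if the block is pressed on the bed with more than 40 N (contact force between stamp and bed above 40 N).
It fails at once if a bystander (bottle, cup, tape) is moved more than 20 mm or tipped (distance of any of paint, cup, tape from where it was at the start of the episode above 0.02 m or angle between any of paint, cup, tape's own z axis and vertical above 0.3 rad).
It also fails if it takes over 42 s, if anything falls off the work surface, if the arm or the gripper's body presses on something with over 40 N, if the wrist force passes 120 N, or if a joint passes its speed limit or range.

## Working session

There is one attempt and no reset: what is moved stays moved. The work goes in short steps, Python scripts to look and compute and a tool call to move; the robot and the scene stay as the last step left them, time stands still between calls to the robot, and variables do not carry over. Pictures are saved under pics/ and viewed, and the job is handed in when it is done.

Besides the shell and the picture viewer there is one more tool, called after "Request:" in YAML: its name, and indented under it one key for each argument. drive_tool: Moves the arm, as the interface text tells. Its arguments: {"type":"object","properties":{"commands":{"type":"array"},"squeeze":{"type":"number"}},"required":["commands"]}

```bash
mkdir -p pics; ls; cat > h.py <<'E'
import numpy as np,cv2
from station import state,vision,job_done
def grab(n,tag):
    c=vision.read_camera(n); cv2.imwrite(f'pics/{tag}.png',c['pixels']); np.savez(f'pics/{tag}.npz',**{k:np.array(v) for k,v in c.items()}); return c
def load(tag): return dict(np.load(f'pics/{tag}.npz'))
def pts(c):
    h,w=c['depth'].shape; f=h/2/np.tan(np.radians(c['fovy'])/2)
    u,v=np.meshgrid(np.arange(w),np.arange(h)); d=c['depth']
    P=np.stack([(u-c['cx'])/f*d,(v-c['cy'])/f*d,d],-1)
    W=(P-c['t'])@c['R']; W[d==0]=np.nan; return W
E
python3 - <<'E'
from h import *
for n in ['side','top','wrist']:
    c=grab(n,n+'0'); print(n,c['fovy'],c['cx'],c['cy'],-c['R'].T@c['t'])
s=state()
print(s)
E
```

```text
pics
side 51.92384442980682 284.5564220283072 202.76434211972207 [ -24.8943612  -711.6378387   891.93486799]
top 54.61064831257461 275.90067788937006 210.15314594013432 [4.56245265e+02 1.53184732e+00 1.54859958e+03]
wrist 63.46533305481114 274.35983850432774 209.53375298175195 [145.12189907 663.97602375 372.44719356]
{'t': 0.15, 'qpos': array([-1.38453242,  0.42661725,  0.07386186,  1.60641516, -0.03408687,
        1.11080508, -0.06708153]), 'qvel': array([-1.02411599e-03, -2.31353470e-03,  5.32331790e-04, -3.24297712e-03,
       -2.50775809e-04,  1.43979647e-03, -1.78270825e-05]), 'tau': array([ 3.39817525e-03, -9.50319386e+01,  3.76314372e+00, -4.63761413e+01,
        1.94544898e-02,  7.69698381e-03,  8.41072347e-05]), 'position': array([222.34019974, 637.03923865, 252.7721306 ]), 'orientation': array([[ 3.29501231e-01,  9.44155113e-01, -2.49219853e-04],
       [ 9.44154634e-01, -3.29501316e-01, -9.53583446e-04],
       [-9.82448956e-04,  7.89048397e-05, -9.99999514e-01]]), 'contact_force': array([0.16824011, 0.40565644, 0.74357799]), 'ft_torque': array([-0.04871397, -0.00930996, -0.00959762]), 'gripper_width': 85.21679552299713}
```

View pics/top0.png

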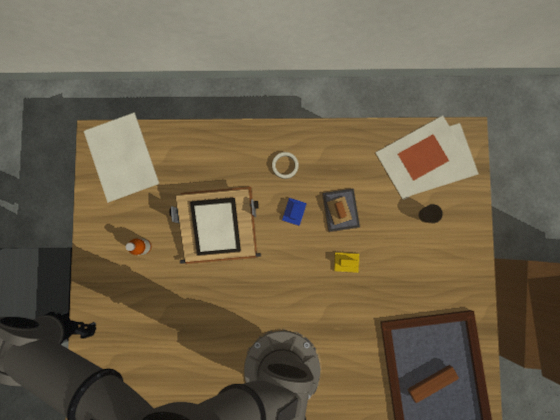

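View pics/side0.png

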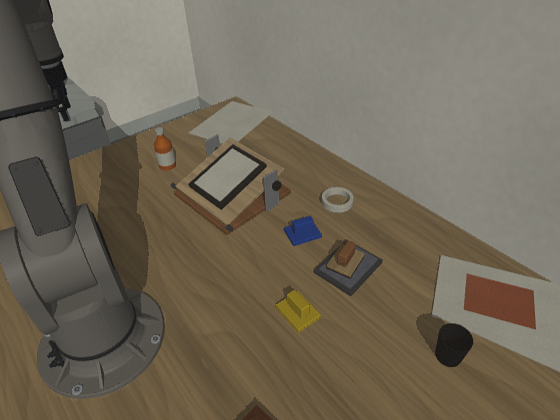

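View pics/wrist0.png

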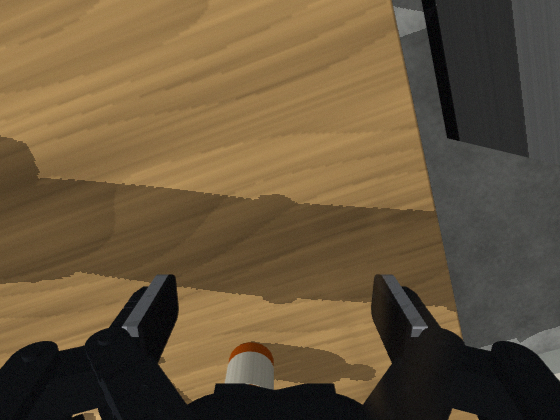

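```bash
python3 - <<'E'
from h import *
c=load('top0');im=c['pixels']
a=cv2.resize(im[180:280,165:265],None,fx=6,fy=6,interpolation=cv2.INTER_CUBIC)
cv2.imwrite('pics/topbed.png',a)
a=cv2.resize(im[180:240,315:375],None,fx=10,fy=10,interpolation=cv2.INTER_CUBIC)
cv2.imwrite('pics/topst.png',a)
c=load('side0');im=c['pixels']
a=cv2.resize(im[230:300,305:390],None,fx=8,fy=8,interpolation=cv2.INTER_CUBIC)
cv2.imwrite('pics/sidest.png',a)
E
```

```text
(no output)
```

View pics/topbed.png

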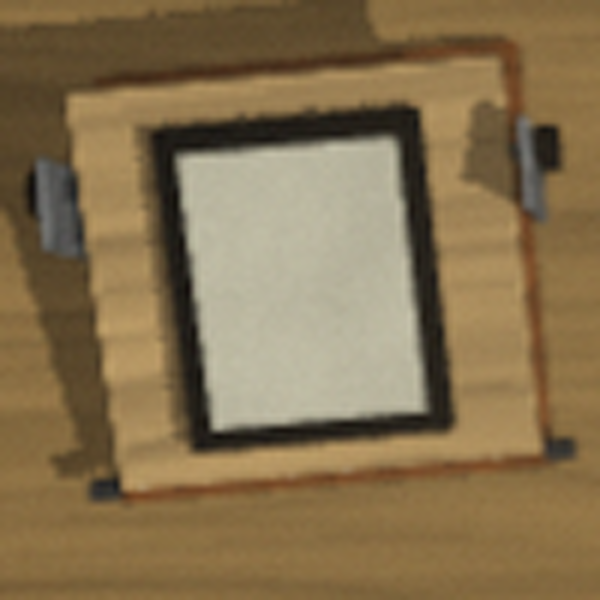

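View pics/topst.png

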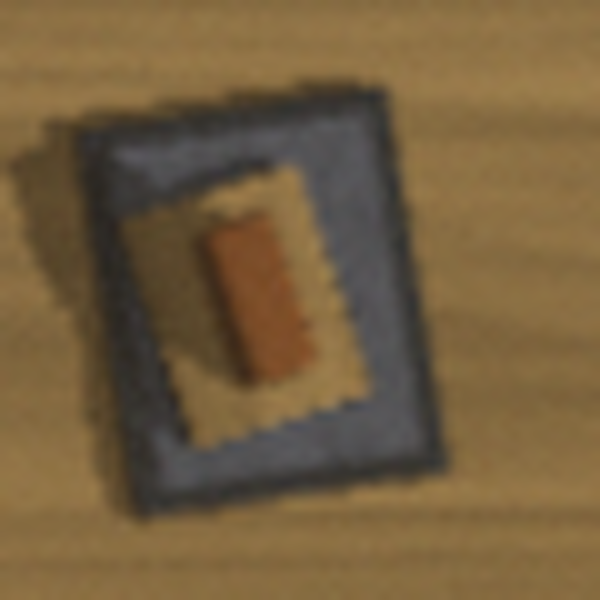

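View pics/sidest.png

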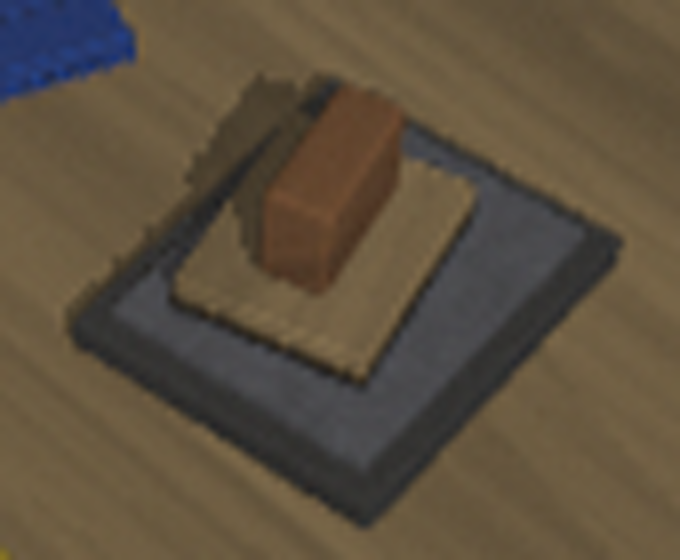

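```bash
python3 - <<'E'
from h import *
c=load('top0'); W=pts(c); f=420/2/np.tan(np.radians(c['fovy'])/2)
C=-c['R'].T@c['t']
def ray(u,v): return c['R'].T@np.array([(u-c['cx'])/f,(v-c['cy'])/f,1])
def atz(u,v,z): d=ray(u,v); return C+d*(z-C[2])/d[2]
# table check
print('table z',np.nanmedian(W[280:300,220:300,2]))
off=-0.5
for nm,P,z in [('base',[(297,165),(370,392),(195,448),(118,215)],32),('ridge',[(207,232),(268,212),(315,358),(252,385)],72)]:
    Q=np.array([atz(315+u/10+off,180+v/10+off,z) for u,v in P]); m=Q.mean(0)
    r,ce=cv2.minAreaRect(Q[:,:2].astype(np.float32))[1:]
    print(nm,m,'edges',np.linalg.norm(np.roll(Q,-1,0)-Q,axis=1))
    for i in range(4):
        e=Q[(i+1)%4]-Q[i]; print('  ang',np.degrees(np.arctan2(e[1],e[0])))
w=W[203:214,337:345]; print('ridge z',np.nanmax(w[...,2]))
# bed plane from depth: card interior
M=np.zeros(W.shape[:2],np.uint8)
P=np.array([(175,153),(400,135),(428,412),(210,432)])/6+[165,180]+off
ctr=P.mean(0); cv2.fillPoly(M,[np.round(ctr+(P-ctr)*.85).astype(np.int32)],1)
X=W[M>0]; X=X[~np.isnan(X[:,0])]; m=X.mean(0); n=np.linalg.svd(X-m)[2][2]; n*=np.sign(n[2])
print('card plane',m,n,'slope',np.arccos(n[2]),'resid',np.std((X-m)@n),'az',np.degrees(np.arctan2(-n[1],-n[0])))
for nm,PP in [('card',[(175,153),(400,135),(428,412),(210,432)]),('bed',[(152,130),(415,108),(452,425),(195,450)])]:
    Q=[]
    for u,v in PP:
        d=ray(165+u/6+off,180+v/6+off); Q.append(C+d*(((m-C)@n)/(d@n)))
    Q=np.array(Q); print(nm,Q.mean(0),np.linalg.norm(np.roll(Q,-1,0)-Q,axis=1)); 
    for i in range(4):
        e=Q[(i+1)%4]-Q[i]; print('  ang',np.degrees(np.arctan2(e[1],e[0])),e[2])
# bystanders
for nm,u,v in [('cup',430,213),('tape',285,165),('paint',137,247),('pad',341,210),('blue',293,211),('yellow',347,262)]: print(nm,atz(u,v,20))
E
```

```text
table z 0.900807257372641
base [ 586.54683313 -216.15532132   32.        ] edges [89.07289092 68.61599417 91.60733625 69.72349441]
  ang -163.3299883880791
  ang 107.43351684452233
  ang 17.354844535785983
  ang -74.65607270513397
ridge [ 586.02711094 -216.10692798   72.        ] edges [23.44570776 55.78964438 24.97832446 58.00502455]
  ang -72.11758027318531
  ang -163.26188554477855
  ang 112.86704415952101
  ang 15.360512477815748
ridge z 84.53551694762395
card plane [523.21254145 236.93137389  93.26571308] [-0.29453643 -0.02809353  0.95522722] slope 0.3003695270356635 resid 3.1424206549562994 az 5.4485129234219185
card [522.59843461 237.19530129  93.08412049] [133.18554727 171.25425992 132.49337488 172.85142329]
  ang -85.69060500683518 -0.8200970751850036
  ang -175.9307340091421 -50.65615178297094
  ang 94.96922181614705 0.34329172162711075
  ang 4.313997541517056 51.13295713652883
bed [525.0753197  236.8957241   93.83903691] [155.39761033 196.06849671 156.53038299 198.26673237]
  ang -85.48878584507628 -0.7873607415760944
  ang -174.92470252349636 -58.01029235573583
  ang 95.28301234345705 0.14004696768802205
  ang 4.730050290517447 58.6576061296239
cup [ 574.29944458 -558.53445151   20.        ]
tape [760.55269731 -15.72375351  20.        ]
paint [452.03948954 542.39074945  20.        ]
pad [ 587.42288961 -225.4176003    20.        ]
blue [584.62851848 -44.7593616   20.        ]
yellow [ 392.9882906  -244.18868612   20.        ]
```

Request:
drive_tool:
  commands:
    - [-5,7,0,0.15,8.5]
    - [-8,12,0,0.3,8.5]
    - [-12,18,0,0.45,8.5]
    - [-15,23,0,0.6,8.5]
    - [-18,28,0,0.75,8.5]
    - [-21,33,0,0.9,8.5]
    - [-24,37,0,1.05,8.5]
    - [-27,41,0,1.2,8.5]
    - [-31,43,0,1.35,8.5]
    - [-35,45,0,1.5,8.5]
    - [-39,47,0,1.65,8.5]
    - [-43,49,0,1.8,8.5]
    - [-47,51,0,1.95,8.5]
    - [-51,53,0,2.1,8.5]
    - [-55,55,0,2.25,8.5]
    - [-59,57,0,2.4,8.5]
    - [-63,59.5,0,2.516,8.5]
    - [-68.6,62.4,2,2.516,8.5]
    - [-68.6,62.4,5,2.516,8.5]
    - [-68.6,62.4,5,2.516,8.5]
  squeeze: 20

```text
t: 2.15
position: [584.1, -220.3, 201.1]
orientation: [[0.282, -0.959, -0.002], [-0.96, -0.282, -0.001], [0.001, 0.003, -1.0]]
contact_force: [-1.1, 1.5, 0.2]
gripper_width: 85.4
```

```bash
python3 - <<'E'
from h import *
c=grab('wrist','wrist1'); s=state(); print(s['position'],s['orientation'],s['qpos'][6],s['contact_force'])
E
```

```text
[ 583.76137551 -220.53481066  200.35088907] [[ 2.81245106e-01 -9.59629628e-01 -3.48813510e-03]
 [-9.59635852e-01 -2.81241432e-01 -1.51250327e-03]
 [ 4.70434837e-04  3.77272365e-03 -9.99992773e-01]] -0.6513589421171004 [-3.5102971  -0.84197577 -1.88407211]
```

View pics/wrist1.png

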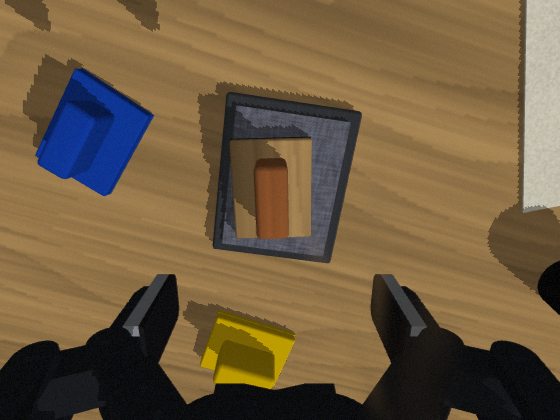

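```bash
python3 - <<'E'
from h import *
c=load('wrist1'); im=c['pixels']
cv2.imwrite('pics/w1z.png',cv2.resize(im[85:270,205:370],None,fx=3.2,fy=3.2,interpolation=cv2.INTER_CUBIC))
W=pts(c); print(-c['R'].T@c['t'], c['R'])
for u,v in [(245,200),(300,200),(272,165),(272,185),(272,200),(272,225),(272,236),(272,241),(340,150)]: print(u,v,W[v,u])
E
```

```text
[ 661.65842363 -197.12839008  320.60855959] [[ 2.80771203e-01 -9.59774327e-01  8.79513078e-04]
 [-9.09866713e-01 -2.65879414e-01  3.18513267e-01]
 [-3.05467012e-01 -9.02295929e-02 -9.47917995e-01]]
245 200 [ 569.76121265 -197.06348224   31.520994  ]
300 200 [ 583.3028624  -244.14115087   30.83921957]
272 165 [ 613.35375343 -209.63289309   66.44780539]
272 185 [ 599.89141089 -213.5745965    72.46705267]
272 200 [ 588.1598958  -216.97026053   71.10603356]
272 225 [ 568.13270201 -222.77651029   70.36727261]
272 236 [ 559.40078489 -225.31436253   71.10687357]
272 241 [ 532.42340759 -232.82360561   17.61492326]
340 150 [ 633.94437883 -266.39135903   17.24647023]
```

View pics/w1z.png

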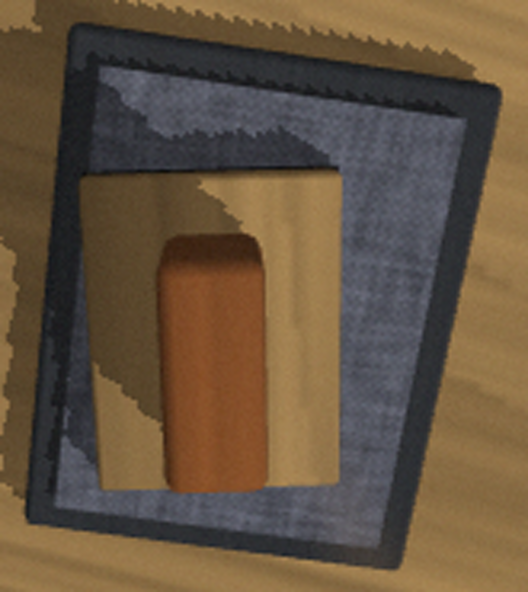

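```bash
python3 - <<'E'
from h import *
c=load('wrist1'); W=pts(c)
sub=np.zeros(W.shape[:2],bool); sub[120:260,225:320]=1
m=(np.abs(W[...,2]-71.5)<3.5)&sub
X=W[m][:,:2].astype(np.float32); print(m.sum(),cv2.minAreaRect(X), np.nanmedian(W[m][:,2]))
m=(np.abs(W[...,2]-31.5)<4)&sub
X=W[m][:,:2].astype(np.float32); print(cv2.minAreaRect(X))
f=210/np.tan(np.radians(c['fovy'])/2);C=-c['R'].T@c['t']
Q=[]
for u,v in [(81,177),(341,171),(339,484),(101,491)]:
    d=c['R'].T@np.array([(205+u/3.2-.5-c['cx'])/f,(85+v/3.2-.5-c['cy'])/f,1]); Q.append(C+d*(32-C[2])/d[2])
Q=np.array(Q);print(Q.mean(0),np.linalg.norm(np.roll(Q,-1,0)-Q,axis=1))
for i in range(4):
    e=Q[(i+1)%4]-Q[i]; print(np.degrees(np.arctan2(e[1],e[0])))
E
```

```text
2331 ((585.0527954101562, -217.28895568847656), (59.16287612915039, 25.744136810302734), 17.791276931762695) 70.93035312990682
((584.6967163085938, -217.44332885742188), (89.83858489990234, 70.01737213134766), 17.776229858398438)
[ 585.27604223 -217.4610594    32.        ] [68.10865228 88.73924097 68.57109433 89.34542116]
-72.39639244501389
-162.09323571808284
108.11115612042603
17.6098747328063
```

Request:
drive_tool:
  commands:
    - [0,0,3,-0.024,7]
    - [0,0,7,-0.024,6]
    - [0,0,9,-0.024,6]
    - [0,0,9,-0.024,6]
    - [0,0,9,-0.024,6]

```text
t: 2.7
position: [585.7, -216.0, 114.0]
orientation: [[0.309, -0.951, -0.0], [-0.951, -0.309, -0.0], [0.0, 0.0, -1.0]]
contact_force: [0.0, 0.5, 0.1]
gripper_width: 59.8
```

```bash
python3 - <<'E'
from h import *
s=state(); print(s['t'],s['position'],s['orientation'],s['contact_force'])
R=s['orientation']; print(R.T@(np.array([585,-217.4,68])-s['position']))
E
```

```text
2.7 [ 585.73218265 -215.98067308  114.04598175] [[ 3.08819879e-01 -9.51120540e-01 -2.49796497e-05]
 [-9.51120515e-01 -3.08819864e-01 -2.37601408e-04]
 [ 2.18273367e-04  9.71346953e-05 -9.99999971e-01]] [0.01270156 0.48670827 0.13863565]
[ 1.11378778  1.13023764 46.04633596]
```

Request:
drive_tool:
  commands:
    - [0.1,0.1,3,0,6]
    - [0.1,0.1,4.6,0,6]
    - [0.1,0.1,4.6,0,6]
    - [0.1,0.1,4.6,0,2]
    - [0.1,0.1,4.6,0,2]
    - [0.1,0.1,4.6,0,2]
    - [0.1,0.1,4.6,0,2]
    - [0.1,0.1,4.6,0,2]
    - [0.1,0.1,4.6,0,2]
    - [0.1,0.1,4.6,0,2]
  squeeze: 30

```text
t: 3.7
position: [585.5, -217.6, 68.6]
orientation: [[0.309, -0.951, 0.002], [-0.951, -0.309, -0.0], [0.001, -0.001, -1.0]]
contact_force: [-1.2, 0.3, 6.6]
gripper_width: 25.6
```

Request:
drive_tool:
  commands:
    - [0,0,-1,0,2]
    - [0,0,-4,0,2]
    - [0,0,-8,0,2]
    - [0,0,-12,0,2]
    - [0,0,-16,0,2]
    - [0,0,-18,0,2]
    - [0,0,-18,0,2]
    - [0,0,-18,0,2]
    - [0,0,-18,0,2]

```text
t: 4.6
position: [584.3, -217.0, 246.4]
orientation: [[0.309, -0.951, -0.002], [-0.951, -0.309, 0.0], [-0.001, 0.001, -1.0]]
contact_force: [1.0, -0.6, -1.7]
gripper_width: 25.5
```

```bash
python3 - <<'E'
from h import *
c=grab('wrist','wrist2');c=grab('side','side2'); s=state(); print(s['t'],s['position'],s['orientation'],s['contact_force'],s['gripper_width'],s['ft_torque'])
cv2.imwrite('pics/s2z.png',cv2.resize(c['pixels'][60:300,150:420],None,fx=2.5,fy=2.5))
E
```

```text
4.7 [ 584.32952641 -217.14104465  246.27300906] [[ 3.08521646e-01 -9.51215541e-01 -1.84071750e-03]
 [-9.51217080e-01 -3.08522371e-01  1.16929007e-04]
 [-6.79127217e-04  1.71484680e-03 -9.99998299e-01]] [-0.54466144  0.23953191 -1.42394918] 25.182818744480844 [-0.00529047  0.04830033 -0.00020421]
```

View pics/wrist2.png

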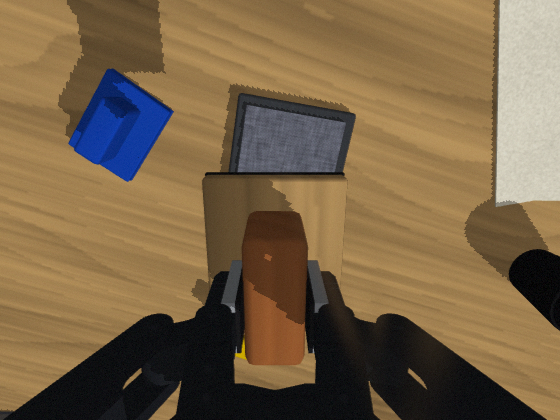

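View pics/s2z.png

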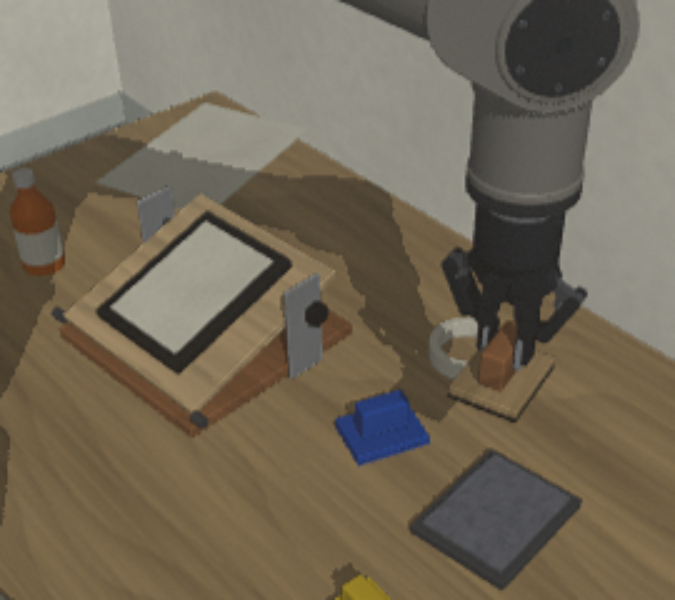

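Request:
drive_tool:
  commands:
    - [-3,0,-2,0.02,2]
    - [-7,0,-3,0.04,2]
    - [-11,0,-3,0.08,2]
    - [-15,0,-3,0.12,2]
    - [-19,0,-3,0.16,2]
    - [-23,-0.2,-3,0.2,2]
    - [-27,-0.4,-3,0.232,2]
    - [-31,-0.6,-3,0.232,2]
    - [-35,-0.8,-3,0.232,2]
    - [-39,-1,-3,0.232,2]
    - [-43,-1.1,-3,0.232,2]
    - [-46,-1.2,-3,0.232,2]
    - [-47.3,-1.2,-3,0.232,2]
    - [-47.3,-1.2,-3,0.232,2]
    - [-47.3,-1.2,-3,0.232,2]
    - [-47.3,-1.2,-3,0.232,2]

```text
t: 6.3
position: [450.7, 234.8, 277.2]
orientation: [[0.08, -0.997, -0.0], [-0.997, -0.08, -0.0], [0.0, 0.0, -1.0]]
contact_force: [-0.0, -0.3, -2.8]
gripper_width: 25.8
```

```bash
python3 - <<'E'
from h import *
c=grab('wrist','wrist3'); s=state(); print(s['t'],s['position'],s['orientation'],s['contact_force'],s['gripper_width'],s['ft_torque'],s['qpos'])
E
```

```text
6.35 [450.72390058 234.92767689 277.26534233] [[ 7.96043226e-02 -9.96826532e-01 -1.26794572e-04]
 [-9.96826518e-01 -7.96042931e-02 -2.22875794e-04]
 [ 2.12075113e-04  1.44134068e-04 -9.99999967e-01]] [ 0.79801177  0.2635806  -1.36558458] 25.714665809165073 [-0.06642892  0.00039447 -0.00309557] [-1.3218513   0.15048161  0.80318683  1.97992742 -0.12380887  1.06026392
 -1.95469385]
```

View pics/wrist3.png

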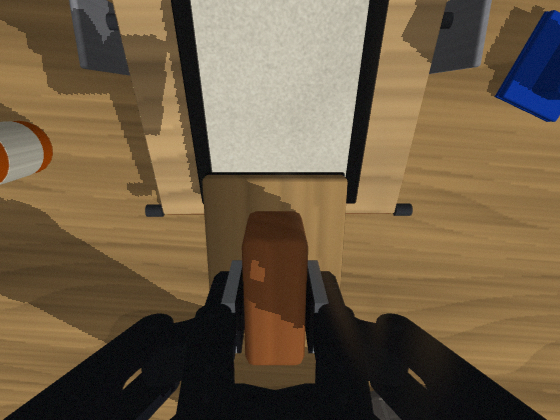

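```bash
python3 - <<'E'
from h import *
c=load('wrist3'); W=pts(c); im=c['pixels']
f=210/np.tan(np.radians(c['fovy'])/2);C=-c['R'].T@c['t']
def fit(M):
    X=W[M]; X=X[~np.isnan(X[:,0])]
    for _ in range(3):
        m=X.mean(0); n=np.linalg.svd(X-m,full_matrices=False)[2][2]; n*=np.sign(n[2]); r=(X-m)@n; X=X[np.abs(r)<3*r.std()]
    print(m,n,'slope',np.arccos(n[2]),'az',np.degrees(np.arctan2(-n[1],-n[0])),r.std()); return m,n
M=np.zeros(W.shape[:2],np.uint8); cv2.fillPoly(M,[np.array([(200,5),(360,5),(345,165),(215,165)])],1)
m,n=fit(M>0)
M2=np.zeros(W.shape[:2],np.uint8); cv2.fillPoly(M2,[np.array([(385,5),(405,5),(385,200),(365,200)])],1); cv2.fillPoly(M2,[np.array([(172,110),(180,110),(195,200),(185,200)])],1)
mb,nb=fit(M2>0); print('card above board',(m-mb)@nb)
def pl(u,v):
    d=c['R'].T@np.array([(u-c['cx'])/f,(v-c['cy'])/f,1]); return C+d*((m-C)@n)/(d@n)
# card/bed lateral edges by brightness on rows
g=im.mean(2)
L=[];Rr=[]
for v in range(5,165,4):
    row=g[v]; w=np.where((row>130)&(np.abs(np.arange(560)-280)<110))[0]
    dk=row<60
    xl=[u for u in range(150,250) if dk[u]]; xr=[u for u in range(320,400) if dk[u]]
    L.append(pl(max(xl)+.5,v)); Rr.append(pl(min(xr)-.5,v))
L=np.array(L);Rr=np.array(Rr)
for A in (L,Rr):
    p=np.polyfit(A[:,0],A[:,1],1); print('edge az',np.degrees(np.arctan(p[0])),'y at 523',np.polyval(p,523), A[[0,-1]])
M3=np.zeros(W.shape[:2],np.uint8); cv2.fillPoly(M3,[np.array([(210,182),(230,182),(230,250),(212,250)])],1); cv2.fillPoly(M3,[np.array([(315,182),(340,182),(338,260),(325,260)])],1)
print('stamp base top');fit(M3>0)
E
```

```text
[539.70681895 237.18985635  96.64179099] [-0.29543448 -0.0243067   0.95505374] slope 0.3009553015414615 az 4.703383540184915 0.7037527493451221
[516.02751337 173.91224362  69.26610394] [-0.29487752 -0.02392035  0.95523561] slope 0.3003411877213505 az 4.637656576235781 0.7017102434928413
card above board 17.65411334024556
edge az 4.570740044211356 y at 523 302.30030327641936 [[589.51522919 307.44821087 113.83754654]
 [468.14897144 298.135642    76.05733188]]
edge az 4.792718417779256 y at 523 171.19880836351905 [[599.81472202 177.54579331 113.717476  ]
 [478.43158127 167.29699288  75.90821112]]
stamp base top
[475.36240601 234.81588766 239.74196299] [2.69049931e-05 5.42647104e-04 9.99999852e-01] slope 0.0005433137101698491 az -92.83845840275298 0.6014206536415765
```

Request:
drive_tool:
  commands:
    - [0.1,-3,3,0,2]
    - [0.2,-6,6,0,2]
    - [0.3,-7.1,9,0,2]
    - [0.35,-7.1,10.5,0,2]
    - [0.35,-7.1,11.1,0,2]
    - [0.35,-7.1,11.1,0,2]
    - [0.35,-7.1,11.1,0,2]
    - [0.35,-7.1,11.1,0,2]
    - [0.35,-7.1,11.1,0,2]
    - [0.35,-7.1,11.1,0,2]
    - [0.35,-7.1,11.1,0,2]
    - [0.35,-7.1,11.1,0,2]
  squeeze: 20

```text
t: 7.55
position: [521.3, 238.7, 166.4]
orientation: [[0.082, -0.997, -0.0], [-0.997, -0.082, 0.0], [-0.0, 0.0, -1.0]]
contact_force: [-0.2, 1.0, -2.4]
gripper_width: 25.4
```

```bash
python3 - <<'E'
from h import *
c=grab('side','side4');s=state(); print(s['t'],s['position'],s['contact_force'],s['gripper_width'],s['ft_torque'])
cv2.imwrite('pics/s4z.png',cv2.resize(c['pixels'][100:260,150:350],None,fx=3.5,fy=3.5))
E
```

```text
7.6 [521.33205399 238.62755775 166.37747133] [ 0.61913269 -0.27080151 -2.25709807] 25.691676278634674 [-0.05922112  0.01792958  0.01863148]
```

View pics/s4z.png

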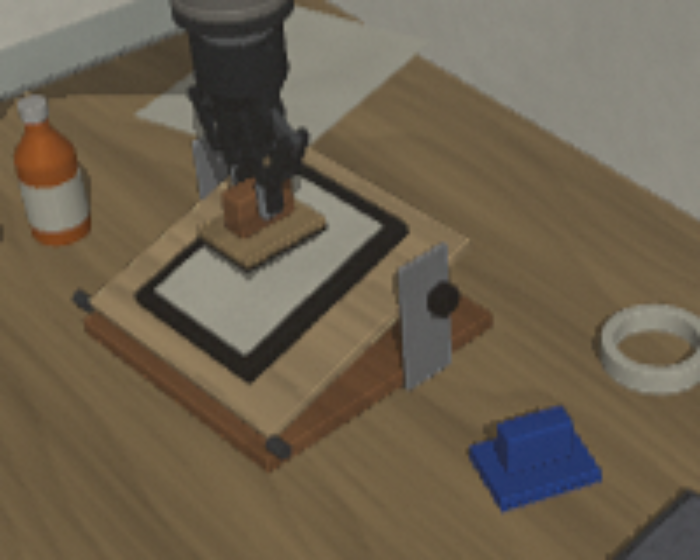

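Request:
drive_tool:
  commands:
    - [0.1,0,0.4,0,2]
    - [0.15,0,0.8,0,2]
    - [0.15,0,1.0,0,2]
    - [0.15,0,1.2,0,2]
    - [0.15,0,1.2,0,2]
    - [0.15,0,1.2,0,2]

```text
t: 8.2
position: [521.5, 237.0, 154.4]
orientation: [[0.081, -0.997, -0.0], [-0.997, -0.081, -0.0], [0.0, 0.0, -1.0]]
contact_force: [-0.4, -1.7, 1.0]
gripper_width: 25.4
```

Request:
drive_tool:
  commands:
    - [0,0.1,0.1,0,2]
    - [0,0.2,0.2,0,2]
    - [0,0.3,0.3,0,2]
    - [0,0.4,0.4,0,2]
    - [0,0.4,0.4,0,2]

```text
t: 8.7
position: [517.5, 237.0, 150.4]
orientation: [[0.082, -0.997, 0.0], [-0.997, -0.082, 0.0], [-0.0, -0.0, -1.0]]
contact_force: [0.5, 0.0, 5.0]
gripper_width: 25.2
```

```bash
cat > st.py <<'E'
from h import *
F=[]
s=state(); n=np.array([-.2954,-.0243,.9551]);print(s['t'],s['position'].round(1),s['contact_force'].round(2),'n',(s['contact_force']-[0,0,-1.9])@n,s['gripper_width'],s['ft_torque'].round(3))
E
python3 st.py
```

```text
8.7 [517.5 237.  150.4] [0.45 0.03 4.97] n 6.4259300388292 25.234268302771383 [ 0.1   -0.332  0.031]
```

Request:
drive_tool:
  commands:
    - [0,0.1,0.1,0,2]
    - [0,0.2,0.2,0,2]
    - [0,0.3,0.3,0,2]
    - [0,0.4,0.4,0,2]
    - [0,0.4,0.4,0,2]

```text
t: 9.2
position: [513.4, 236.5, 146.2]
orientation: [[0.082, -0.997, -0.0], [-0.997, -0.082, -0.0], [-0.0, 0.0, -1.0]]
contact_force: [0.6, 1.7, 4.7]
gripper_width: 25.5
```

```bash
python3 st.py; python3 - <<'E'
from h import *
c=grab('wrist','wrist5');c=grab('side','side5')
cv2.imwrite('pics/s5z.png',cv2.resize(c['pixels'][130:210,180:300],None,fx=6,fy=6,interpolation=cv2.INTER_CUBIC))
E
```

```text
9.2 [513.4 236.5 146.2] [0.57 1.72 4.72] n 6.110059786760774 25.513781165891782 [ 0.239 -0.238  0.025]
```

View pics/s5z.png

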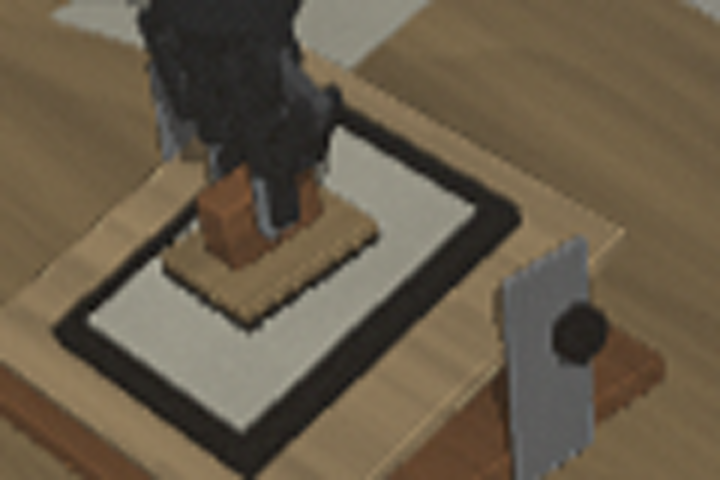

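View pics/wrist5.png

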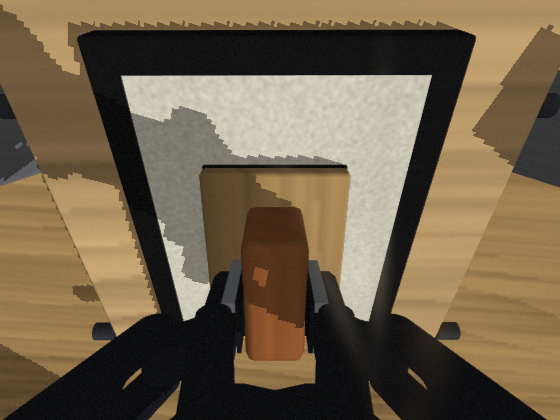

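```bash
cat > ang.py <<'E'
from h import *
import sys
c=grab('wrist',sys.argv[1]); W=pts(c)
def fit(polys):
    M=np.zeros(W.shape[:2],np.uint8)
    for p in polys: cv2.fillPoly(M,[np.array(p)],1)
    X=W[M>0]; X=X[~np.isnan(X[:,0])]
    for _ in range(4):
        m=X.mean(0); n=np.linalg.svd(X-m,full_matrices=False)[2][2]; n*=np.sign(n[2]); r=(X-m)@n; X=X[np.abs(r)<2.5*r.std()+.01]
    return m,n,r.std()
m,n,sd=fit([[(210,178),(236,178),(236,245),(214,250)],[(313,178),(340,178),(338,250),(320,250)]])
print('stamp tilt',np.arccos(n[2]),'az',np.degrees(np.arctan2(-n[1],-n[0])),n.round(4),sd)
mc,nc,sd=fit([[(170,82),(400,82),(385,155),(180,155)]])
print('card slope',np.arccos(nc[2]),np.degrees(np.arctan2(-nc[1],-nc[0])),sd,'angle between',np.arccos(min(1,n@nc)))
print('stamp base top above card',(m-mc)@nc, 'card z at 523,237', mc[2]-(nc[0]*(523-mc[0])+nc[1]*(237-mc[1]))/nc[2])
g=c['pixels'][100:200,275].mean(1)
E
python3 ang.py wrist6; python3 st.py
```

```text
stamp tilt 0.1110847706620546 az 4.745350370494466 [-0.1105 -0.0092  0.9938] 0.5315617501467713
card slope 0.30277065564128797 4.73107376859111 0.578907243508387 angle between 0.19168589036523387
stamp base top above card 16.821501747029277 card z at 523,237 88.78637102631296
9.35 [513.4 236.6 146.3] [-0.41  1.6   4.3 ] n 6.001559015662981 25.90453430805707 [ 0.317 -0.188  0.057]
```

Request:
drive_tool:
  commands:
    - [0,0.1,0.12,0,2]
    - [0,0.2,0.25,0,2]
    - [0,0.3,0.37,0,2]
    - [0,0.4,0.5,0,2]
    - [0,0.5,0.62,0,2]
    - [0,0.6,0.75,0,2]
    - [0,0.6,0.75,0,2]
    - [0,0.6,0.75,0,2]

```text
t: 10.15
position: [507.3, 235.9, 138.7]
orientation: [[0.082, -0.997, -0.001], [-0.997, -0.082, -0.0], [0.0, 0.001, -1.0]]
contact_force: [-0.2, 1.2, 3.7]
gripper_width: 25.4
```

```bash
python3 st.py; python3 ang.py wrist7; python3 st.py
```

```text
10.15 [507.3 235.9 138.7] [-0.19  1.18  3.7 ] n 5.3752440882816135 25.350655336900747 [ 0.292 -0.153  0.049]
stamp tilt 0.25696693493128714 az 4.7707422227069225 [-0.2533 -0.0211  0.9672] 0.48472268599888846
card slope 0.3017960042174055 4.67919233613734 0.5630352870863963 angle between 0.04483122109368497
stamp base top above card 14.426146368884472 card z at 523,237 89.22359043428395
10.2 [507.3 235.9 138.7] [-1.69  1.11  4.76] n 6.833986398865757 25.432612299600056 [ 0.258 -0.043  0.02 ]
```

View pics/wrist7.png

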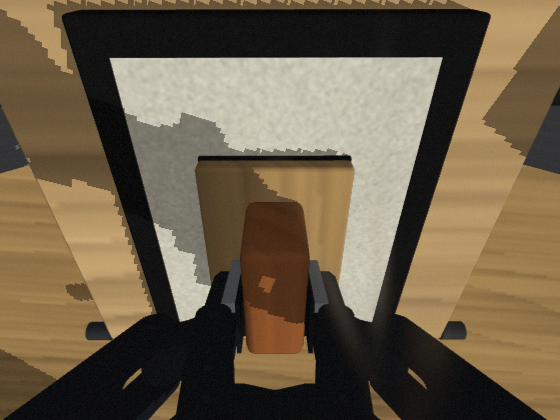

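Request:
drive_tool:
  commands:
    - [0,0.1,0.12,0,2]
    - [0,0.18,0.23,0,2]
    - [0,0.18,0.33,0,2]
    - [0,0.15,0.43,0,2]
    - [0,0.13,0.5,0,2]
    - [0,0.13,0.5,0,2]
    - [0,0.13,0.5,0,2]

```text
t: 10.9
position: [506.2, 235.8, 133.8]
orientation: [[0.082, -0.997, -0.0], [-0.997, -0.082, -0.0], [-0.0, 0.0, -1.0]]
contact_force: [-0.8, 0.1, 7.4]
gripper_width: 25.3
```

```bash
python3 st.py; python3 ang.py wrist8; python3 st.py
```

```text
10.9 [506.2 235.8 133.8] [-0.8   0.09  7.36] n 9.07697317972291 25.31223556445884 [ 0.056 -0.173  0.043]
stamp tilt 0.3025257321708456 az 4.646392277042362 [-0.297  -0.0241  0.9546] 0.4776018396896618
card slope 0.30037000776122724 4.710461513780066 0.5817605617227966 angle between 0.002181140106048628
stamp base top above card 13.350862511066154 card z at 523,237 86.92632144757792
10.95 [506.1 235.8 133.8] [-0.36  0.2   7.71] n 9.278953234053533 25.16396429542429 [ 0.051 -0.182  0.045]
```

```bash
python3 - <<'E'
from h import *
c=grab('side','side8')
cv2.imwrite('pics/s8z.png',cv2.resize(c['pixels'][130:210,180:300],None,fx=6,fy=6,interpolation=cv2.INTER_CUBIC))
E
python3 st.py
```

```text
11.0 [506.1 235.8 133.8] [-1.31  0.68  7.4 ] n 9.258344783677723 25.36485527243796 [ 0.061 -0.104  0.048]
```

View pics/s8z.png

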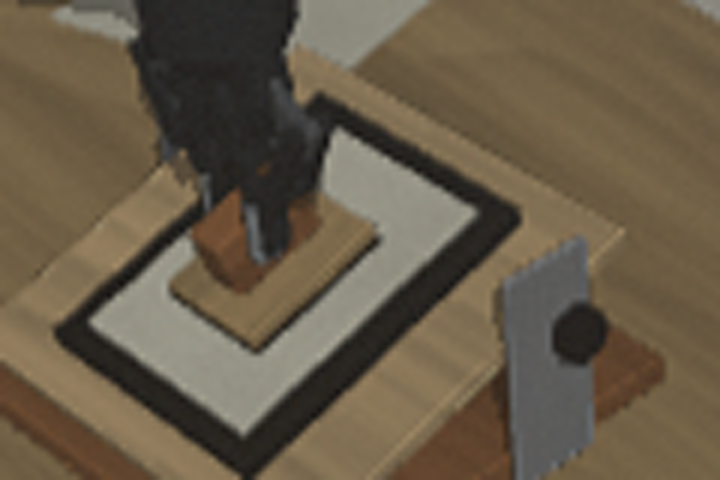

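View pics/wrist8.png

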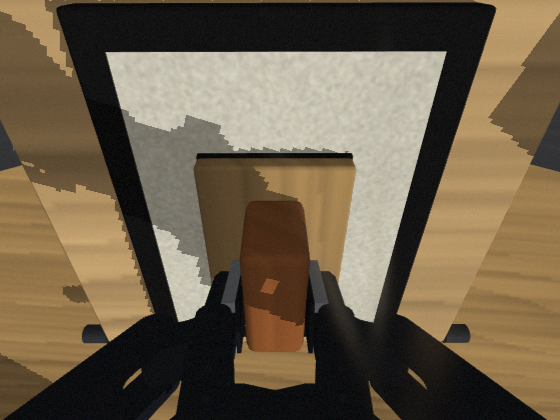

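```bash
python3 - <<'E'
from h import *
c=load('wrist8'); W=pts(c); f=210/np.tan(np.radians(c['fovy'])/2);C=-c['R'].T@c['t']
X=W[60:150,250:380].reshape(-1,3); m=np.median(X,0); n=np.array([-.2954,-.0243,.9551])
m=X.mean(0)
def pl(u,v,h=0):
    d=c['R'].T@np.array([(u-c['cx'])/f,(v-c['cy'])/f,1]); return C+d*((m+h*n-C)@n)/(d@n)
ux=np.array([.9518,.0785,.2964]); uy=np.cross(n,ux)
card=(pl(107,51.5)+pl(445,51.5))/2; st=(pl(196,154)+pl(353,154))/2
print('width card',np.linalg.norm(pl(107,51.5)-pl(445,51.5)),'stamp',np.linalg.norm(pl(196,154)-pl(353,154)))
d=st-card; print('x',d@ux+85-45,'y',d@uy)
E
```

```text
width card nan stamp nan
x nan y nan
```

```bash
python3 - <<'E'
from h import *
c=load('wrist8'); W=pts(c); f=210/np.tan(np.radians(c['fovy'])/2);C=-c['R'].T@c['t']
m=np.nanmean(W[60:150,250:380].reshape(-1,3),0); n=np.array([-.2954,-.0243,.9551])
def pl(u,v):
    d=c['R'].T@np.array([(u-c['cx'])/f,(v-c['cy'])/f,1]); return C+d*((m-C)@n)/(d@n)
ux=np.array([.9518,.0785,.2964]); uy=np.cross(n,ux)
card=(pl(107,51.5)+pl(445,51.5))/2; st=(pl(196,154)+pl(353,154))/2
print(np.linalg.norm(pl(107,51.5)-pl(445,51.5)),np.linalg.norm(pl(196,154)-pl(353,154)))
d=st-card; print('x',d@ux+85-45,'y',d@uy)
E
python3 st.py
```

```text
128.85166180808469 71.45690971781261
x -3.0446712240248814 y 0.6359156239136936
11.0 [506.1 235.8 133.8] [-1.31  0.68  7.4 ] n 9.258344783677723 25.36485527243796 [ 0.061 -0.104  0.048]
```

Pressed flush, centred to about 3 mm, about 9 N and steady, so I'm handing it in.

```bash
python3 -c "
from station import job_done; print(job_done())"; python3 st.py
```

```text
the job is handed in; nothing more can be done
None
the job is handed in; nothing more can be done
```

The block is on the card, pressed flush and still gripped, and the job was handed in at about 11 s; no verdict was reported.

I gripped the stamp by its ridge and lifted it about 180 mm off the pad. The moves cannot tilt the tool. So I set the block's upper edge on the card with a light 20 N grip and drew it down the slope, letting it pivot between the pads until it lay flat.

My last checks showed:

| Check | Measured | Allowed |
|---|---|---|
| Angle between block and card | about 0.002 rad | 0.04 rad |
| Long sides off the slope's line | about 0.001 rad (direction of the block's tilt against the card's) | 0.17 rad |
| Offset up the slope | about -3 mm | ±30 mm |
| Offset across | about 0.6 mm | ±25 mm |
| Press force (from wrist) | about 9 N | 4 to 22 N |
| Bed given | about 4 to 5 mm | stop at 12 mm |

- **Stillness:** the arm's position did not change over the last readings.
- **Bystanders:** I kept the path clear of the bottle, cup and tape, but did not measure them again at the end.
- **Small disagreement:** the camera puts the block's wooden top 13.4 mm above the card where it should be 14 mm. That is within the 2 mm camera calibration.

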